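# Stand the sample tube in the balance's tube cup

## Task

Weigh the blue-capped sample tube: take it off the sloped rest and stand it upright, cap up, in the black cup on the balance's pan, its foot all the way down on the cup's floor. Lower it in gently rather than letting it drop, then let go. Leave the orange-capped tube lying in the rest and do not disturb the bottle, slide box and beaker.

Things in the scene. Friction and masses are not known exactly. Their poses are not given: they have to be found in the camera images.
- tube_blue: The tube to weigh: frosted white flat-footed round tube, 115 mm long, body 28 mm in diameter and 95 mm long, then a blue cap 34 mm in diameter and 20 mm long. 35 to 70 g. Origin: centre of the flat foot; its z axis runs along the tube towards the cap. It starts in one of the two places of the rest, sloping 30 degrees, cap end high.
- tube_orange: An equal tube with an orange cap, in the other place of the rest (the axes of the two are 90 mm apart). Leave it there. Same origin and axes.
- rest: Fixed grey sloped rest, 113 (x) by 170 mm (y), 68 mm tall at its high -x edge. Origin: centre of the underside, z up. Deck slopes 30 degrees, low at +x. Two places, at y = +45 and -45 mm: thin rods on a 16 mm wide web carry the tube's axis 32 mm off the deck; a 34 mm wide stop holds its foot, whose centre is at x = 61, z = 41 mm; the cap overhangs the high end.
- balance: Fixed white laboratory balance, 210 mm (x) by 170 mm (y), body 50 mm high, display strip to 63 mm high along its front (-x) edge. Origin: on the bench straight under the axis of the cup; z up; the body reaches from x = -125 to +85 mm. A round steel pan (124 mm across, top 62 mm above the bench) carries the fixed black tube cup.
- cup_floor (a point): Centre of the inner floor of the black tube cup, 67 mm above the bench. The bore is 36 mm in diameter up to 31 mm above this floor, then flares to 46 mm at the rim; wall 4 mm. z up.
- cup_rim (a point): Centre of the cup's mouth, 45 mm above its inner floor, 112 mm above the bench; outside 54 mm in diameter.
- reagent: Bystander: amber bottle with a blue cap, 66 mm in diameter, 150 mm tall. Origin: centre of the underside.
- slide_box: Bystander: flat yellow slide box, 77 by 122 mm, 36 mm tall. Origin: centre of the underside.
- beaker: Bystander: glass beaker, 68 mm in diameter, 85 mm tall. Origin: centre of the underside.
Mind the look-alikes: they are no part of the job. What is shaped like the tube_blue but brown or red is not meant.

How it is judged:
By the outcome, as a careful person would: the job done as asked, in the order asked, and still so for the second after the job is handed in, with the robot touching nothing.
It also fails if it takes over 48 s, if anything falls off the work surface, if the arm or the gripper's body presses on something with over 40 N, if the wrist force passes 120 N, or if a joint passes its speed limit or range.

## Robot

A 7-joint arm with a two-finger parallel gripper is mounted at the origin on the work surface. World frame = base frame: x ahead of the robot, y to its left, z up, the work surface at z = 0. Lengths are in m, angles in rad, forces in N, time in s.
With the tool pointing down it reaches from about 0.425 to 0.875 m from the base axis. Payload 4.7 kg.
Tool frame: the origin (TCP) lies at the very end of the fingers, on their centre line; the grasp point (between the pads) lies arm.grip_point_offset behind it (arm.grip_point_offset is the distance from the TCP to the grasp point, in m); z points along the fingers, x is the direction in which the jaws open and shut, and the axes are right-handed (so a half turn about z gives the same grasp; the last joint's range is limited). The gripper opens to 87 mm and grips with 3 to 60 N. Pads are 19 mm wide; open, the fingers measure 117 mm over their backs; the gripper's body (75 mm by 190 mm) begins 51 mm behind the grasp point.
Start: joints at [1.327, 0.321, -0.07, 1.45, 0.023, 1.371, -0.057], TCP at [0.166, -0.629, 0.223] pointing down, gripper open.
Joint ranges: [-2.86, 2.86], [-0.3, 2.09], [-1.38, 1.24], [0.06, 2.45], [-1.56, 4.7], [0.09, 2.05], [-2.69, 2.69]. Speed limits (rad/s): [2.57, 2.57, 3.14, 3.14, 3.14, 3.14, 3.14].

## Interface

Orientations are given as a rotation vector (axis times angle).
In Python, from bench import arm gives the robot as it stands. The module is installed in compiled form; this text tells all that it offers.
- The arm moves only by the tool carry_out, never from a script. Its argument "steps" is a list of rows, each an object of numbers: "grip": the finger opening in m, from 0 to 0.087; "dx", "dy", "dz": the shift along the world's x, y, z in m; "wx", "wy", "wz": the turn, a rotation vector about the world's x, y, z in rad. In form: [{"grip": .., "dx": .., "dy": .., "dz": .., "wx": .., "wy": .., "wz": ..}, ...]. A call has 1 to 20 rows; each row shifts and turns the pose as measured when the row begins; what a row does not reach is not made up. A row lasts 1/10 s, in which the tool goes at most 50 mm and 8.59 degrees, less where a joint would pass 70% of its speed; a pose out of reach is approached as far as the arm can. A call is refused whole if a number of a shift passes 0.05 or a number of a turn 0.15, either way. A call with a gripper value outside its range is refused whole. The fingers move at their own pace and stop on an object; "newtons" is the grip in N (left out, the last holds). Time passes only in rows, so rows that do not move let the fingers close. It gives the time, the measured TCP pose, the force and the opening at its end, in the units of the state.
- arm.read_state(): the state, without advancing time (a new reading comes with each control period).
- arm.get_image(name): name is "scene" or "top"; returns a dict with "color" (480x640x3 uint8, red, green, blue), "fx", "fy", "cx", "cy" (pixels), "R" (3x3) and "t" (3): a world point X has camera coordinates R X + t. Camera axes: x right, y down, z forward; pixel columns grow to the right and rows downward; lengths in m; the calibration is good to about 2 mm. A picture is of the moment at which its call begins. There is no depth.
- arm.hand_in(): hands the job in, once; it reports no verdict.
The state is a dict: "time_s": time; "q": joint angles; "joint_velocities": joint speeds; "effort": joint torques, N m; "eef_pos": TCP position; "orientation": TCP orientation; "force": force on the tool from outside, world axes, zero at the start; "ft_torque": the same for the moment, N m; "width": finger opening in m.
Only numpy, scipy, OpenCV 4.12 (cv2) and the standard library are available. Lean on these libraries where they do the work, as an engineer would, in place of code of your own. Each camera call takes 0.05 s, during which the arm holds its last target. There are 200 camera calls.

## Working session

There is one attempt and no reset: what is moved stays moved. The work goes in short steps, Python scripts to look and compute and a tool call to move; the robot and the scene stay as the last step left them, time stands still between calls to the robot, and variables do not carry over. Pictures are saved under pics/ and viewed, about 8 in all and at most 12, crops included, and the job is handed in when it is done.

Besides the shell and the picture viewer there is one more tool, called after "Emit:" as a command line: name --argument value ..., lists and objects as JSON in quotes. carry_out: Moves the arm, as the interface text tells. Its arguments: {"type":"object","properties":{"steps":{"type":"array"},"newtons":{"type":"number"}},"required":["steps"]}

```bash
mkdir -p pics
python3 - <<'E'
from bench import arm
import cv2,json,numpy as np
s=arm.read_state();print({k:np.round(v,3).tolist() for k,v in s.items()},arm.grip_point_offset)
for n in("scene","top"):
    d=arm.get_image(n);cv2.imwrite(f"pics/{n}0.png",d["color"][:,:,::-1])
    print(n,d["fx"],d["fy"],d["cx"],d["cy"],np.round(d["R"],4).tolist(),np.round(d["t"],4).tolist())
E
```

```text
{'time_s': 0.0, 'q': [1.327, 0.322, -0.07, 1.452, 0.023, 1.371, -0.057], 'joint_velocities': [-0.0, -0.001, -0.002, -0.0, -0.001, 0.0, -0.001], 'effort': [0.0, -49.128, -0.404, -31.253, -0.064, 0.044, 0.0], 'eef_pos': [0.166, -0.628, 0.221], 'orientation': [-2.488, 1.917, 0.003], 'force': [0.303, 0.825, 0.071], 'ft_torque': [0.024, 0.011, -0.021], 'width': 0.087} 0.0187
scene 589.7734367408295 589.7734367408295 332.52888188622575 240.2932824656731 [[0.8314, 0.5557, -0.0083], [0.4275, -0.6489, -0.6294], [-0.3551, 0.5198, -0.777]] [-0.5151, -0.2429, 1.4029]
top 486.1841483184797 486.1841483184797 320.98125331881073 233.74003048842707 [[0.0224, -0.9997, -0.0138], [-0.9902, -0.0203, -0.138], [0.1377, 0.0168, -0.9903]] [-0.0324, 0.6561, 0.9405]
```

View pics/scene0.png

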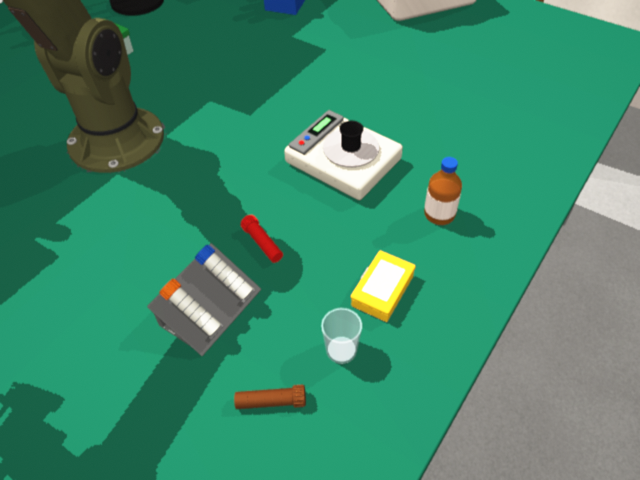

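View pics/top0.png

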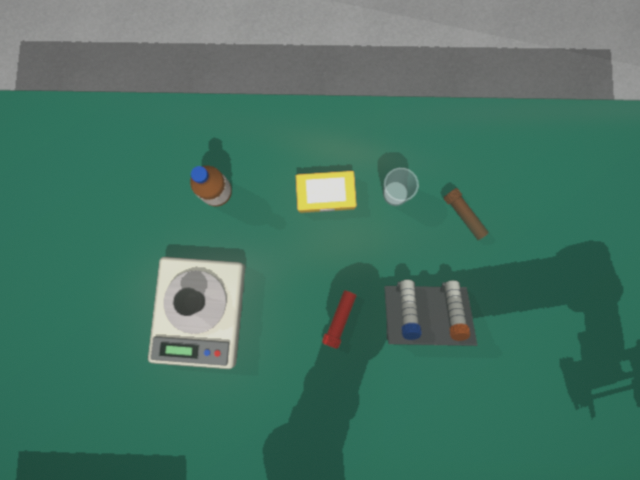

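The scene picture shows the blue tube at about (205,255)-(250,292), the orange tube at (170,290)-(215,330), the balance cup at (351,130), and look-alikes in red (262,240) and brown (270,397). In the top view blue is at (411,332)-(407,285) and the cup is near (189,300). Only the blue-capped frosted white one in the rest fits. I'll confirm it with an enlarged crop.

Run:
```python
import cv2,numpy as np
t=cv2.imread("pics/top0.png");s=cv2.imread("pics/scene0.png")
c=lambda i,x,y:cv2.resize(i[y:y+75,x:x+100],None,fx=4,fy=4,interpolation=cv2.INTER_CUBIC)
cv2.imwrite("pics/crop0.png",np.vstack([np.hstack([c(t,380,275),c(s,170,240)]),np.hstack([c(t,145,262),c(s,300,110)])]))
```

```text
(no output)
```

View pics/crop0.png

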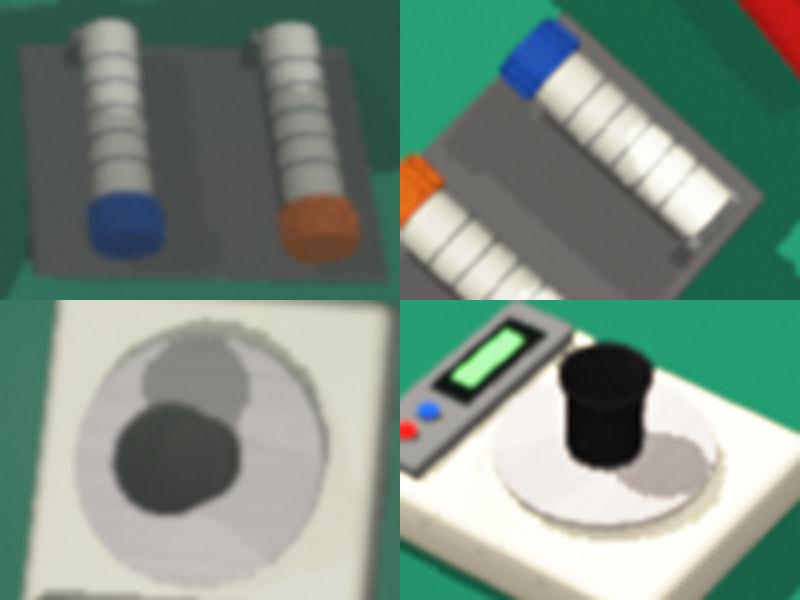

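The crop confirms it: the blue-capped, frosted white tube lies in one rest place with the orange one beside it. The cup rim is centred near crop (171,458) in the top view and (606,372) in the scene view. Next I'll fit the poses.

```bash
cat > h.py <<'E'
import numpy as np
from bench import arm
from scipy.optimize import least_squares
from scipy.spatial.transform import Rotation as Ro
T=dict(R=np.array([[0.0224,-0.9997,-0.0138],[-0.9902,-0.0203,-0.138],[0.1377,0.0168,-0.9903]]),t=np.array([-0.0324,0.6561,0.9405]),f=486.184,c=(320.981,233.74))
S=dict(R=np.array([[0.8314,0.5557,-0.0083],[0.4275,-0.6489,-0.6294],[-0.3551,0.5198,-0.777]]),t=np.array([-0.5151,-0.2429,1.4029]),f=589.773,c=(332.529,240.293))
def proj(C,X):
    p=C["R"]@X+C["t"];return C["f"]*p[:2]/p[2]+C["c"]
def body(p,X):
    c,s=np.cos(p[2]),np.sin(p[2]);return np.array([p[0]+c*X[0]-s*X[1],p[1]+s*X[0]+c*X[1],X[2]])
def fit(obs,p0):
    f=lambda p:np.concatenate([proj(C,body(p,np.array(X)))-px for C,X,px in obs])
    r=least_squares(f,p0);return r.x,f(r.x).reshape(-1,2)
E
python3 - <<'E'
from h import *
np.set_printoptions(precision=4,suppress=True)
print("cams",-T["R"].T@T["t"],-S["R"].T@S["t"])
x=lambda s:.061-s*np.cos(np.pi/6); z=lambda s:.041+s*.5
tp=lambda u,v,x0=380,y0=275:(x0+u/4,y0+v/4)
for sg in(1,-1):
  o=[(T,(-.0565,sg*.085,.068),tp(35,275)),(T,(-.0565,-sg*.085,.068),tp(388,275)),(T,(.0565,sg*.085,.003),tp(20,47)),(T,(.0565,-sg*.085,.003),tp(345,48)),
   (T,(x(.105),sg*.045,z(.105)),tp(126,225)),(T,(x(.105),-sg*.045,z(.105)),tp(320,228)),
   (S,(x(.105),sg*.045,z(.105)),tp(141,58,170,240)),(S,(x(0),sg*.045,z(0)),tp(312,215,170,240))]
  for y in(0,3.14):
    p,r=fit(o,[.5,-.2,y]);print(sg,p,np.abs(r).max(),"\n",r.T if np.abs(r).max()<5 else "")
p,r=fit([(T,(0,0,.112),tp(171,458,145,262)),(S,(0,0,.112),(300+206/4,110+72/4)),(T,(0,0,.062),tp(202,460,145,262))],[.5,.3,0]);print(p,r)
E
```

```text
cams [ 0.5209 -0.0349  1.0215] [ 1.0303 -0.6006  0.9329]
1 [ 0.501  -0.2373  0.0096] 1.322634344972471 
 [[-0.2521  0.6402 -0.7108  0.1074  0.0208 -0.1611 -1.2187 -0.7972]
 [-0.1703  1.102  -1.3226 -0.5528 -0.7033 -0.7842 -0.6668 -0.7757]]
1 [ 0.501  -0.2373  0.0096] 1.322634225716513 
 [[-0.2521  0.6402 -0.7108  0.1074  0.0208 -0.1611 -1.2187 -0.7972]
 [-0.1703  1.102  -1.3226 -0.5528 -0.7033 -0.7842 -0.6668 -0.7757]]
-1 [ 0.4841 -0.2332  2.8425] 74.95317308160827 
 
-1 [ 0.4841 -0.2332  2.8428] 74.94334529615617 
 
[0.4075 0.2291 0.    ] [[ -5.4869 -15.6859]
 [-41.8074 -19.2734]
 [ -5.5653 -19.3139]]
```

Run:
```python
from h import *
tp=lambda u,v,x0=145,y0=262:(x0+u/4,y0+v/4)
p,r=fit([(T,(0,0,.112),tp(171,158)),(S,(0,0,.112),(300+206/4,110+72/4)),(T,(0,0,.062),tp(202,160))],[.5,.3,0]);print(p,r)
P=np.array([.501,-.2373,.0096])
for s in(0,.04,.06,.0715,.115):print(s,body(P,[.061-s*.866,.045,.041+s*.5]))
```

```text
[0.5156024  0.22528627 0.        ] [[ 0.11469255 -0.28052097]
 [-1.11872819 -0.5575622 ]
 [-0.37371576 -0.76644884]]
0 [ 0.5615652  -0.19171648  0.041     ]
0.04 [ 0.52692679 -0.19204902  0.061     ]
0.06 [ 0.50960759 -0.19221529  0.071     ]
0.0715 [ 0.49964905 -0.1923109   0.07675   ]
0.115 [ 0.46197978 -0.19267253  0.0985    ]
```

Emit:
carry_out --steps '[{"grip":0.06,"dx":0.024,"dy":0.031,"wz":-0.02},{"dx":0.024,"dy":0.031,"wz":-0.02},{"dx":0.024,"dy":0.031,"wz":-0.02},{"dx":0.024,"dy":0.031,"wz":-0.02},{"dx":0.024,"dy":0.031,"wz":-0.02},{"dx":0.024,"dy":0.031,"wz":-0.02},{"dx":0.024,"dy":0.031,"wz":-0.02},{"dx":0.024,"dy":0.031,"wz":-0.02},{"dx":0.024,"dy":0.031,"wz":-0.02},{"dx":0.024,"dy":0.031,"wz":-0.02},{"dx":0.024,"dy":0.031,"wz":-0.02},{"dx":0.024,"dy":0.031,"wz":-0.02},{"dx":0.024,"dy":0.031,"wz":-0.02},{"dx":0.024,"dy":0.031}]'

```text
invalid input
```

```bash
cat >> h.py <<'E'
def st(grasp=None):
    s=arm.read_state();R=Ro.from_rotvec(s["orientation"]).as_matrix()
    g=np.array(s["eef_pos"])-arm.grip_point_offset*R[:,2]
    np.set_printoptions(precision=4,suppress=True)
    print("t",s["time_s"],"tcp",np.array(s["eef_pos"]),"grip pt",g,"w",s["width"],"F",np.array(s["force"]))
    print("x",R[:,0],"z",R[:,2],"q",np.array(s["q"]))
    return s,R,g
def turn(R,Rt): print("turn needed",Ro.from_matrix(Rt@R.T).as_rotvec())
E
python3 -c "
from h import *
s,R,g=st();y=np.array([np.sin(.0096),-np.cos(.0096),0]);z=np.array([0,0,-1.]);turn(R,np.c_[y,np.cross(z,y),z])"
```

```text
t 0.1 tcp [ 0.1655 -0.628   0.2216] grip pt [ 0.1656 -0.6281  0.2403] w 0.0870273756572721 F [ 0.1144 -1.0624  0.2172]
x [ 0.255  -0.9669 -0.0018] z [-0.0005  0.0017 -1.    ] q [ 1.3271  0.3217 -0.0701  1.4516  0.0226  1.3708 -0.0569]
turn needed [-0.0018 -0.0003 -0.2482]
```

Rows probably need every key, so I'll send full rows.

Emit:
carry_out --newtons 20 --steps '[{"grip":0.06,"dx":0.024,"dy":0.031,"dz":0,"wx":0,"wy":0,"wz":-0.02},{"grip":0.06,"dx":0.024,"dy":0.031,"dz":0,"wx":0,"wy":0,"wz":-0.02},{"grip":0.06,"dx":0.024,"dy":0.031,"dz":0,"wx":0,"wy":0,"wz":-0.02},{"grip":0.06,"dx":0.024,"dy":0.031,"dz":0,"wx":0,"wy":0,"wz":-0.02},{"grip":0.06,"dx":0.024,"dy":0.031,"dz":0,"wx":0,"wy":0,"wz":-0.02},{"grip":0.06,"dx":0.024,"dy":0.031,"dz":0,"wx":0,"wy":0,"wz":-0.02},{"grip":0.06,"dx":0.024,"dy":0.031,"dz":0,"wx":0,"wy":0,"wz":-0.02},{"grip":0.06,"dx":0.024,"dy":0.031,"dz":0,"wx":0,"wy":0,"wz":-0.02},{"grip":0.06,"dx":0.024,"dy":0.031,"dz":0,"wx":0,"wy":0,"wz":-0.02},{"grip":0.06,"dx":0.024,"dy":0.031,"dz":0,"wx":0,"wy":0,"wz":-0.02},{"grip":0.06,"dx":0.024,"dy":0.031,"dz":0,"wx":0,"wy":0,"wz":-0.02},{"grip":0.06,"dx":0.024,"dy":0.031,"dz":0,"wx":0,"wy":0,"wz":-0.02},{"grip":0.06,"dx":0.024,"dy":0.031,"dz":0,"wx":0,"wy":0,"wz":0}]'

```text
time_s: 1.4
eef_pos: [0.477, -0.2103, 0.2146]
orientation: [2.213, -2.229, -0.018]
force: [0.1, -0.0, 0.7]
width: 0.0602
```

```bash
python3 -c "
from h import *
s,R,g=st();y=np.array([np.sin(.0096),-np.cos(.0096),0]);z=np.array([0,0,-1.]);turn(R,np.c_[y,np.cross(z,y),z])"
```

```text
t 1.4 tcp [ 0.477  -0.2103  0.2146] grip pt [ 0.4772 -0.2104  0.2333] w 0.060206328371972505 F [ 0.0564 -0.0185  0.6866]
x [-0.0073 -0.9999 -0.0075] z [-0.0084  0.0076 -0.9999] q [ 0.7984  0.0831 -0.4528  1.7564  0.0331  1.321  -1.2397]
turn needed [-0.0075 -0.0084  0.0169]
```

Emit:
carry_out --steps '[{"grip":0.06,"dx":0.0105,"dy":0.009,"dz":-0.02,"wx":-0.004,"wy":-0.004,"wz":0.009},{"grip":0.06,"dx":0.01,"dy":0.009,"dz":-0.025,"wx":-0.004,"wy":-0.004,"wz":0.008},{"grip":0.06,"dx":0,"dy":0,"dz":-0.025,"wx":0,"wy":0,"wz":0},{"grip":0.06,"dx":0,"dy":0,"dz":-0.025,"wx":0,"wy":0,"wz":0},{"grip":0.06,"dx":0,"dy":0,"dz":0,"wx":0,"wy":0,"wz":0}]'

```text
time_s: 1.9
eef_pos: [0.502, -0.1819, 0.1165]
orientation: [-2.247, 2.191, -0.0]
force: [-0.3, -0.5, 0.1]
width: 0.0596
```

Run:
```python
from h import *
import cv2
s,R,g=st()
i=[arm.get_image(n)["color"][:,:,::-1].copy() for n in("top","scene")]
for C,im in zip((T,S),i):
  for p in(g,np.array([.4975,-.1923,.078])): print(proj(C,p))
c=lambda i,x,y:cv2.resize(i[y:y+120,x:x+100],None,fx=4,fy=4,interpolation=cv2.INTER_CUBIC)
cv2.imwrite("pics/c1.png",np.hstack([c(i[0],370,240),c(i[1],170,200)]))
```

```text
t 1.9 tcp [ 0.502  -0.1819  0.1165] grip pt [ 0.5019 -0.182   0.1352] w 0.059628947995955854 F [-0.2728 -0.5142  0.08  ]
x [ 0.0251 -0.9997 -0.002 ] z [ 0.0022  0.0021 -1.    ] q [ 0.7414  0.1863 -0.4839  1.8571  0.0931  1.1193 -1.3216]
[409.4957 314.043 ]
[409.9467 315.7445]
[217.4317 242.9658]
[216.8699 265.4582]
```

View pics/c1.png

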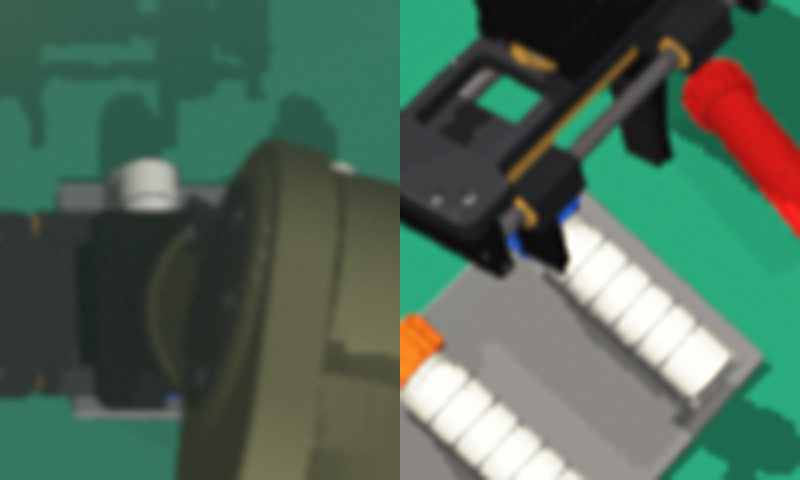

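The crops show the fingers above the tube near its cap, with the tube between them. In the scene crop they hover around (540,240). I overshot y by 10 mm, so I'll correct that and then descend.

Emit:
carry_out --steps '[{"grip":0.06,"dx":-0.0045,"dy":-0.0105,"dz":0,"wx":-0.002,"wy":0.002,"wz":-0.015},{"grip":0.06,"dx":0,"dy":0,"dz":0,"wx":0,"wy":0,"wz":0},{"grip":0.06,"dx":0,"dy":0,"dz":-0.02,"wx":0,"wy":0,"wz":0},{"grip":0.06,"dx":0,"dy":0,"dz":-0.02,"wx":0,"wy":0,"wz":0},{"grip":0.06,"dx":0,"dy":0,"dz":0,"wx":0,"wy":0,"wz":0},{"grip":0.06,"dx":0,"dy":0,"dz":0,"wx":0,"wy":0,"wz":0}]'

```text
time_s: 2.6
eef_pos: [0.5039, -0.2001, 0.088]
orientation: [-2.22, 2.215, -0.032]
force: [0.4, 1.0, 0.7]
width: 0.0601
```

```bash
python3 -c "
from h import *
st()"
```

```text
t 2.6 tcp [ 0.5039 -0.2001  0.088 ] grip pt [ 0.5036 -0.1999  0.1067] w 0.0600894380923848 F [0.3652 0.998  0.6611]
x [ 0.0018 -0.9999  0.0106] z [ 0.0183 -0.0106 -0.9998] q [ 0.7488  0.2191 -0.4677  1.8828  0.1191  1.0451 -1.336 ]
```

Emit:
carry_out --steps '[{"grip":0.06,"dx":-0.006,"dy":0.0075,"dz":-0.009,"wx":0.01,"wy":0.018,"wz":0.008},{"grip":0.06,"dx":0,"dy":0,"dz":-0.01,"wx":0,"wy":0,"wz":0},{"grip":0.06,"dx":0,"dy":0,"dz":0,"wx":0,"wy":0,"wz":0},{"grip":0.06,"dx":0,"dy":0,"dz":0,"wx":0,"wy":0,"wz":0}]'

```text
time_s: 3.0
eef_pos: [0.4991, -0.1927, 0.0705]
orientation: [-2.232, 2.21, -0.005]
force: [0.7, 0.1, -0.2]
width: 0.0602
```

```bash
python3 -c "
from h import *
st()"
```

```text
t 3.0 tcp [ 0.4991 -0.1927  0.0705] grip pt [ 0.499  -0.1926  0.0892] w 0.060189673747459184 F [ 0.6927  0.0549 -0.2394]
x [ 0.0102 -0.9999  0.0017] z [ 0.0027 -0.0016 -1.    ] q [ 0.7407  0.2394 -0.4696  1.8995  0.1266  1.0282 -1.3431]
```

Emit:
carry_out --newtons 25 --steps '[{"grip":0.06,"dx":-0.001,"dy":0,"dz":-0.01,"wx":0,"wy":0.002,"wz":0},{"grip":0.06,"dx":0,"dy":0,"dz":0,"wx":0,"wy":0,"wz":0},{"grip":0.02,"dx":0,"dy":0,"dz":0,"wx":0,"wy":0,"wz":0},{"grip":0.02,"dx":0,"dy":0,"dz":0,"wx":0,"wy":0,"wz":0},{"grip":0.02,"dx":0,"dy":0,"dz":0,"wx":0,"wy":0,"wz":0},{"grip":0.02,"dx":0,"dy":0,"dz":0,"wx":0,"wy":0,"wz":0},{"grip":0.02,"dx":0,"dy":0,"dz":0,"wx":0,"wy":0,"wz":0}]'

```text
time_s: 3.7
eef_pos: [0.4985, -0.1925, 0.0602]
orientation: [2.233, -2.21, 0.003]
force: [-0.3, 2.1, 1.3]
width: 0.0281
```

```bash
python3 -c "
from h import *
st()"
```

```text
t 3.7 tcp [ 0.4985 -0.1925  0.0602] grip pt [ 0.4985 -0.1925  0.0789] w 0.028140291997532128 F [-0.3109  2.0907  1.3377]
x [ 0.0103 -0.9999  0.0015] z [ 0.0013 -0.0015 -1.    ] q [ 0.7376  0.2523 -0.4677  1.9082  0.1346  1.0096 -1.3495]
```

Emit:
carry_out --steps '[{"grip":0.02,"dx":0,"dy":0,"dz":0.015,"wx":0,"wy":0,"wz":0},{"grip":0.02,"dx":0,"dy":0,"dz":0.03,"wx":0,"wy":0,"wz":0},{"grip":0.02,"dx":0,"dy":0,"dz":0.04,"wx":0,"wy":0,"wz":0},{"grip":0.02,"dx":0,"dy":0,"dz":0.04,"wx":0,"wy":0,"wz":0},{"grip":0.02,"dx":0,"dy":0,"dz":0.04,"wx":0,"wy":0,"wz":0},{"grip":0.02,"dx":0,"dy":0,"dz":0.03,"wx":0,"wy":0,"wz":0},{"grip":0.02,"dx":0,"dy":0,"dz":0.02,"wx":0,"wy":0,"wz":0},{"grip":0.02,"dx":0,"dy":0.03,"dz":0,"wx":0,"wy":0,"wz":0.08},{"grip":0.02,"dx":0,"dy":0.03,"dz":0,"wx":0,"wy":0,"wz":0.12},{"grip":0.02,"dx":0,"dy":0.03,"dz":0,"wx":0,"wy":0,"wz":0.12},{"grip":0.02,"dx":0,"dy":0.03,"dz":0,"wx":0,"wy":0,"wz":0.12},{"grip":0.02,"dx":0,"dy":0.03,"dz":0,"wx":0,"wy":0,"wz":0.12},{"grip":0.02,"dx":0,"dy":0.03,"dz":0,"wx":0,"wy":0,"wz":0.12},{"grip":0.02,"dx":0,"dy":0.03,"dz":0,"wx":0,"wy":0,"wz":0.12},{"grip":0.02,"dx":0,"dy":0.03,"dz":0,"wx":0,"wy":0,"wz":0.12},{"grip":0.02,"dx":0,"dy":0.03,"dz":0,"wx":0,"wy":0,"wz":0.12}]'

```text
time_s: 5.3
eef_pos: [0.4946, 0.084, 0.3035]
orientation: [-3.043, 0.755, -0.034]
force: [1.4, 0.6, -0.2]
width: 0.0274
```

```bash
cat >> h.py <<'E'
# tube in tool frame as grasped (state at grasp)
Rg=np.column_stack([[.0103,-.9999,.0015],np.cross([.0013,-.0015,-1],[.0103,-.9999,.0015]),[.0013,-.0015,-1]])
AX=Rg.T@np.array([-.866*np.cos(.0096),-.866*np.sin(.0096),.5]); FT=Rg.T@(np.array([.5616,-.1917,.041])-np.array([.4985,-.1925,.0602]))
# target: tube upright, tool pointing -y, jaw +x
_xt=np.array([1.,0,0]);_b=np.arctan2(AX[1],-AX[2])
def goal():
    R1=np.column_stack([_xt,np.cross([0,0,-1],_xt),[0,0,-1]])   # tool down, jaw +x
    r,_=Ro.align_vectors([[0,0,1],[1,0,0]],[AX,[1,0,0]],weights=[1e4,1]);return r.as_matrix()
def tube():
    s,R,g=st();foot=np.array(s["eef_pos"])+R@FT;print("foot",foot,"axis",R@AX);turn(R,goal())
    return s,R,foot
E
python3 -c "
from h import *
print(goal());tube()"
```

```text
[[ 9.99999990e-01 -1.23959721e-04  7.17860930e-05]
 [-3.89519471e-13 -5.01140519e-01 -8.65365923e-01]
 [ 1.43245438e-04  8.65365914e-01 -5.01140514e-01]]
t 5.3 tcp [0.4946 0.084  0.3035] grip pt [0.4942 0.084  0.3222] w 0.02742162320228669 F [ 1.3722  0.6207 -0.2012]
x [ 0.8838 -0.4675  0.0198] z [ 0.0228  0.0007 -0.9997] q [ 0.5272 -0.0219 -0.7311  1.6754 -0.0107  1.46   -0.6893]
foot [0.5244 0.1398 0.2849] axis [-0.4157 -0.7654  0.4912]
turn needed [-1.0306  0.2743  0.4295]
```

Emit:
carry_out --steps '[{"grip":0.02,"dx":0.002,"dy":0.014,"dz":0,"wx":-0.11,"wy":0.029,"wz":0.046},{"grip":0.02,"dx":0.002,"dy":0.014,"dz":0,"wx":-0.11,"wy":0.029,"wz":0.046},{"grip":0.02,"dx":0.002,"dy":0.014,"dz":0,"wx":-0.11,"wy":0.029,"wz":0.046},{"grip":0.02,"dx":0.002,"dy":0.014,"dz":0,"wx":-0.11,"wy":0.029,"wz":0.046},{"grip":0.02,"dx":0.002,"dy":0.014,"dz":0,"wx":-0.11,"wy":0.029,"wz":0.046},{"grip":0.02,"dx":0.002,"dy":0.014,"dz":0,"wx":-0.11,"wy":0.029,"wz":0.046},{"grip":0.02,"dx":0.002,"dy":0.014,"dz":0,"wx":-0.11,"wy":0.029,"wz":0.046},{"grip":0.02,"dx":0.002,"dy":0.014,"dz":0,"wx":-0.11,"wy":0.029,"wz":0.046},{"grip":0.02,"dx":0,"dy":0,"dz":0,"wx":0,"wy":0,"wz":0}]'

```text
time_s: 6.2
eef_pos: [0.5099, 0.1958, 0.3091]
orientation: [2.281, -0.104, 0.025]
force: [-1.5, 0.1, -0.2]
width: 0.0272
```

```bash
python3 -c "
from h import *
tube()"
```

```text
t 6.2 tcp [0.5099 0.1958 0.3091] grip pt [0.5102 0.21   0.3213] w 0.027211276780108994 F [-1.5269  0.0705 -0.1651]
x [ 0.9964 -0.0667  0.0523] z [-0.0164 -0.7567 -0.6535] q [-0.45    0.4909 -0.474   1.3479  0.7448  2.0479 -0.9399]
foot [0.5146 0.2223 0.2489] axis [-0.0636 -0.1836  0.9809]
turn needed [-0.1867  0.0583  0.0617]
```

Joint 6 is at its limit. I'll yaw about the tube axis so the tool points more outward, then finish the tilt.

```bash
cat >> h.py <<'E'
_goal=goal
def goal(): return Ro.from_rotvec([0,0,.6]).as_matrix()@_goal()
E
python3 -c "
from h import *
s,R,f=tube()"
```

```text
t 6.2 tcp [0.5099 0.1958 0.3091] grip pt [0.5102 0.21   0.3213] w 0.027211276780108994 F [-1.5269  0.0705 -0.1651]
x [ 0.9964 -0.0667  0.0523] z [-0.0164 -0.7567 -0.6535] q [-0.45    0.4909 -0.474   1.3479  0.7448  2.0479 -0.9399]
foot [0.5146 0.2223 0.2489] axis [-0.0636 -0.1836  0.9809]
turn needed [-0.1991  0.0005  0.6597]
```

Emit:
carry_out --steps '[{"grip":0.02,"dx":0,"dy":0,"dz":-0.01,"wx":0,"wy":0,"wz":0.1},{"grip":0.02,"dx":0,"dy":0,"dz":-0.01,"wx":0,"wy":0,"wz":0.1},{"grip":0.02,"dx":0,"dy":0,"dz":-0.01,"wx":0,"wy":0,"wz":0.1},{"grip":0.02,"dx":0,"dy":0,"dz":-0.01,"wx":0,"wy":0,"wz":0.1},{"grip":0.02,"dx":0,"dy":0,"dz":0,"wx":0,"wy":0,"wz":0.1},{"grip":0.02,"dx":0,"dy":0,"dz":0,"wx":0,"wy":0,"wz":0}]'

```text
time_s: 6.8
eef_pos: [0.5101, 0.1954, 0.2756]
orientation: [2.265, 0.472, 0.306]
force: [-0.1, -0.6, 0.6]
width: 0.0274
```

```bash
python3 -c "
from h import *
s,R,f=tube()"
```

```text
t 6.8 tcp [0.5101 0.1954 0.2756] grip pt [0.5033 0.2077 0.288 ] w 0.027400707767383813 F [-0.106  -0.6123  0.6131]
x [0.9019 0.4265 0.0691] z [ 0.3612 -0.6564 -0.6623] q [-0.3852  0.2661 -0.6033  1.712   0.8714  1.6911 -0.7082]
foot [0.5019 0.2219 0.2158] axis [ 0.0243 -0.2095  0.9775]
turn needed [-0.2088 -0.0404  0.1507]
```

Emit:
carry_out --steps '[{"grip":0.02,"dx":0.004,"dy":0,"dz":0,"wx":-0.07,"wy":-0.013,"wz":0.05},{"grip":0.02,"dx":0.004,"dy":0,"dz":0,"wx":-0.07,"wy":-0.013,"wz":0.05},{"grip":0.02,"dx":0,"dy":0,"dz":0,"wx":-0.04,"wy":-0.01,"wz":0.03},{"grip":0.02,"dx":0,"dy":0,"dz":0,"wx":0,"wy":0,"wz":0},{"grip":0.02,"dx":0,"dy":0,"dz":0,"wx":0,"wy":0,"wz":0}]'

```text
time_s: 7.3
eef_pos: [0.5215, 0.1906, 0.2839]
orientation: [2.066, 0.574, 0.365]
force: [-0.1, 0.1, 0.6]
width: 0.0271
```

Run:
```python
from h import *
import cv2
s,R,f=tube()
i=[arm.get_image(n)["color"][:,:,::-1].copy() for n in("top","scene")]
for C in(T,S): print("foot",proj(C,f),"captop",proj(C,f+.115*R@AX),"rim",proj(C,np.array([.5156,.2253,.112])))
c=lambda i,x,y:cv2.resize(i[y:y+140,x:x+100],None,fx=4,fy=4,interpolation=cv2.INTER_CUBIC)
cv2.imwrite("pics/c2.png",np.hstack([c(i[0],140,220),c(i[1],300,40)]))
```

```text
t 7.3 tcp [0.5215 0.1906 0.2839] grip pt [0.5127 0.204  0.2937] w 0.027141592054541194 F [-0.1133  0.1482  0.582 ]
x [0.8467 0.531  0.0331] z [ 0.4672 -0.7123 -0.5239] q [-0.445   0.296  -0.5981  1.77    1.0286  1.7319 -0.69  ]
foot [0.5142 0.2058 0.2201] axis [-0.0136 -0.0402  0.999 ]
turn needed [-0.0405  0.0128  0.0394]
foot [180.8649 302.2879] captop [159.5898 303.6221] rim [187.8573 301.2206]
foot [345.2624  89.7467] captop [343.6801  38.1163] rim [350.3838 127.4385]
```

View pics/c2.png

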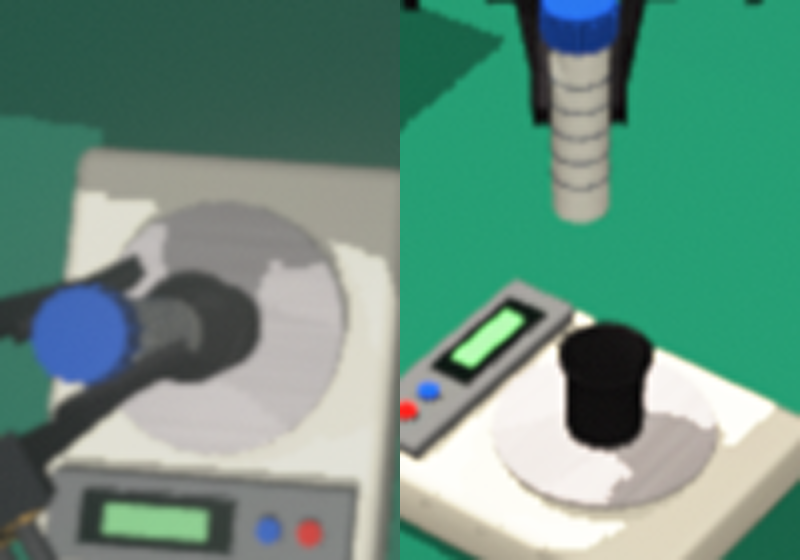

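Both views agree with the tracked tube pose: cap top at top-view (160,303), foot at scene-view (345,91), gripped firmly above the cup. The tube is nearly upright. Now I'll fine-tune and lower to just above the rim.

Emit:
carry_out --steps '[{"grip":0.02,"dx":0.001,"dy":0.011,"dz":-0.01,"wx":-0.02,"wy":0.006,"wz":0.02},{"grip":0.02,"dx":0.002,"dy":0.011,"dz":-0.02,"wx":-0.02,"wy":0.006,"wz":0.02},{"grip":0.02,"dx":0,"dy":0,"dz":-0.02,"wx":0,"wy":0,"wz":0},{"grip":0.02,"dx":0,"dy":0,"dz":-0.01,"wx":0,"wy":0,"wz":0},{"grip":0.02,"dx":0,"dy":0,"dz":0,"wx":0,"wy":0,"wz":0},{"grip":0.02,"dx":0,"dy":0,"dz":0,"wx":0,"wy":0,"wz":0}]'

```text
time_s: 8.0
eef_pos: [0.5275, 0.212, 0.2268]
orientation: [2.03, 0.61, 0.367]
force: [0.4, 0.6, 0.9]
width: 0.0275
```

```bash
python3 -c "
from h import *
s,R,f=tube()"
```

```text
t 8.0 tcp [0.5275 0.212  0.2268] grip pt [0.5184 0.2253 0.2362] w 0.02749581850757141 F [0.4236 0.5721 0.8713]
x [0.8306 0.5567 0.0121] z [ 0.486  -0.7143 -0.5036] q [-0.4916  0.4086 -0.5899  1.7818  1.079   1.7188 -0.775 ]
foot [0.5196 0.2249 0.1625] axis [-0.0084 -0.009   0.9999]
turn needed [-0.0091  0.0083  0.0096]
```

Emit:
carry_out --steps '[{"grip":0.02,"dx":-0.0035,"dy":0.001,"dz":-0.01,"wx":-0.009,"wy":0.008,"wz":0},{"grip":0.02,"dx":0,"dy":0,"dz":-0.015,"wx":0,"wy":0,"wz":0},{"grip":0.02,"dx":0,"dy":0,"dz":-0.01,"wx":0,"wy":0,"wz":0},{"grip":0.02,"dx":0,"dy":0,"dz":0,"wx":0,"wy":0,"wz":0},{"grip":0.02,"dx":0,"dy":0,"dz":0,"wx":0,"wy":0,"wz":0}]'

```text
time_s: 8.5
eef_pos: [0.5242, 0.213, 0.1908]
orientation: [2.025, 0.612, 0.357]
force: [0.9, 0.6, 0.6]
width: 0.0274
```

Run:
```python
from h import *
import cv2
s,R,f=tube()
i=[arm.get_image(n)["color"][:,:,::-1].copy() for n in("top","scene")]
for C in(T,S): print("foot",proj(C,f),"captop",proj(C,f+.115*R@AX),"rim",proj(C,np.array([.5156,.2253,.112])))
c=lambda i,x,y:cv2.resize(i[y:y+100,x:x+66],None,fx=6,fy=6,interpolation=cv2.INTER_CUBIC)
cv2.imwrite("pics/c3.png",np.hstack([c(i[0],155,260),c(i[1],320,65)]))
```

```text
t 8.5 tcp [0.5242 0.213  0.1908] grip pt [0.5152 0.2264 0.2001] w 0.027351973548704868 F [0.9216 0.5855 0.633 ]
x [0.8315 0.5555 0.0031] z [ 0.4821 -0.7188 -0.501 ] q [-0.506   0.4604 -0.5823  1.8021  1.0897  1.7031 -0.8328]
foot [0.516  0.2254 0.1265] axis [-0.0026 -0.0015  0.9999]
turn needed [-0.0015  0.0026  0.011 ]
foot [185.5539 301.0113] captop [164.7847 301.1305] rim [187.8573 301.2206]
foot [350.6629 122.0927] captop [351.4074  75.7525] rim [350.3838 127.4385]
```

View pics/c3.png

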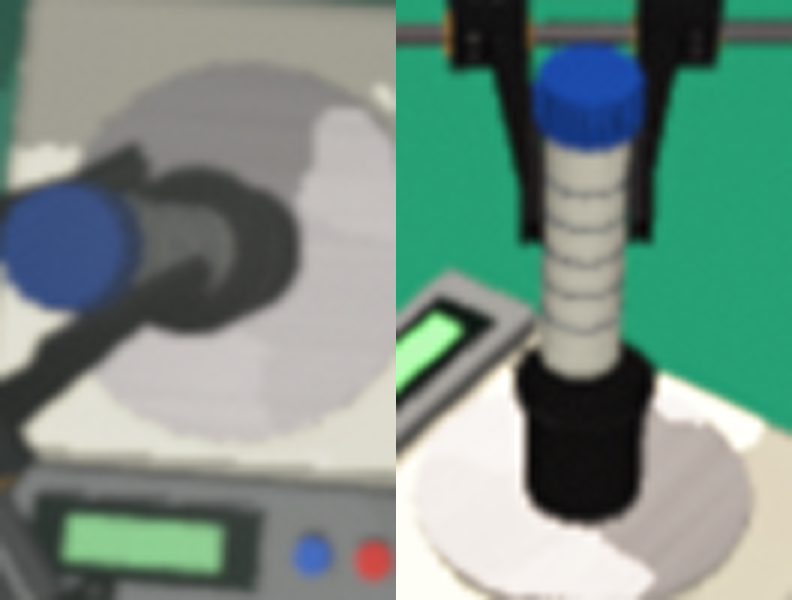

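The scene crop shows the foot centred in the mouth: rim 516–656, tube 546–620. The top crop agrees (rim rows 165–333, tube near 245). Lowering.

Emit:
carry_out --steps '[{"grip":0.02,"dx":0,"dy":0,"dz":-0.01,"wx":0,"wy":0.002,"wz":0},{"grip":0.02,"dx":0,"dy":0,"dz":-0.01,"wx":0,"wy":0,"wz":0},{"grip":0.02,"dx":0,"dy":0,"dz":-0.01,"wx":0,"wy":0,"wz":0},{"grip":0.02,"dx":0,"dy":0,"dz":0,"wx":0,"wy":0,"wz":0},{"grip":0.02,"dx":0,"dy":0,"dz":0,"wx":0,"wy":0,"wz":0}]'

```text
time_s: 9.1
eef_pos: [0.5244, 0.2131, 0.1587]
orientation: [2.027, 0.613, 0.356]
force: [-0.2, -0.4, -0.3]
width: 0.0272
```

```bash
python3 -c "
from h import *
s,R,f=tube()"
```

```text
t 9.1 tcp [0.5244 0.2131 0.1587] grip pt [0.5154 0.2265 0.1681] w 0.027228075799337732 F [-0.1943 -0.3502 -0.2781]
x [0.8316 0.5553 0.0027] z [ 0.4813 -0.7184 -0.5023] q [-0.5145  0.5064 -0.5732  1.8168  1.1038  1.6801 -0.8841]
foot [0.516  0.2255 0.0945] axis [-0.0014 -0.0025  0.9999]
turn needed [-0.0025  0.0013  0.0112]
```

Emit:
carry_out --steps '[{"grip":0.02,"dx":0,"dy":0,"dz":-0.008,"wx":-0.002,"wy":0.001,"wz":0},{"grip":0.02,"dx":0,"dy":0,"dz":-0.008,"wx":0,"wy":0,"wz":0},{"grip":0.02,"dx":0,"dy":0,"dz":-0.004,"wx":0,"wy":0,"wz":0},{"grip":0.02,"dx":0,"dy":0,"dz":0,"wx":0,"wy":0,"wz":0},{"grip":0.02,"dx":0,"dy":0,"dz":0,"wx":0,"wy":0,"wz":0}]'

```text
time_s: 9.6
eef_pos: [0.5244, 0.2132, 0.1369]
orientation: [2.025, 0.614, 0.355]
force: [-1.1, -0.1, 0.5]
width: 0.0272
```

```bash
python3 -c "
from h import *
s,R,f=tube()"
```

```text
t 9.6 tcp [0.5244 0.2132 0.1369] grip pt [0.5154 0.2266 0.1463] w 0.027204727321001137 F [-1.0805 -0.1198  0.4505]
x [0.8316 0.5554 0.0007] z [ 0.4808 -0.7194 -0.5013] q [-0.5219  0.5409 -0.5656  1.8237  1.1154  1.6671 -0.9177]
foot [0.516  0.2255 0.0727] axis [-0.0003 -0.0005  0.9999]
turn needed [-0.0005  0.0003  0.0112]
```

Emit:
carry_out --steps '[{"grip":0.02,"dx":0,"dy":0,"dz":-0.002,"wx":0,"wy":0,"wz":0},{"grip":0.02,"dx":0,"dy":0,"dz":-0.002,"wx":0,"wy":0,"wz":0},{"grip":0.02,"dx":0,"dy":0,"dz":0,"wx":0,"wy":0,"wz":0}]'

```text
time_s: 9.9
eef_pos: [0.5246, 0.2134, 0.1332]
orientation: [2.025, 0.613, 0.356]
force: [0.2, -0.4, -0.2]
width: 0.0277
```

Emit:
carry_out --steps '[{"grip":0.02,"dx":0,"dy":0,"dz":-0.001,"wx":0,"wy":0,"wz":0},{"grip":0.02,"dx":0,"dy":0,"dz":0,"wx":0,"wy":0,"wz":0}]'

```text
time_s: 10.1
eef_pos: [0.5247, 0.2134, 0.1323]
orientation: [2.025, 0.613, 0.356]
force: [0.0, 0.2, -1.4]
width: 0.0273
```

Emit:
carry_out --steps '[{"grip":0.02,"dx":0,"dy":0,"dz":-0.001,"wx":0,"wy":0,"wz":0},{"grip":0.02,"dx":0,"dy":0,"dz":0,"wx":0,"wy":0,"wz":0}]'

```text
time_s: 10.3
eef_pos: [0.5247, 0.2135, 0.1313]
orientation: [2.025, 0.612, 0.356]
force: [-0.5, -0.8, -0.7]
width: 0.0274
```

Emit:
carry_out --steps '[{"grip":0.02,"dx":0,"dy":0,"dz":-0.001,"wx":0,"wy":0,"wz":0},{"grip":0.02,"dx":0,"dy":0,"dz":0,"wx":0,"wy":0,"wz":0}]'

```text
time_s: 10.5
eef_pos: [0.5248, 0.2135, 0.1305]
orientation: [2.025, 0.612, 0.357]
force: [-1.0, 0.4, -0.3]
width: 0.0273
```

Emit:
carry_out --steps '[{"grip":0.02,"dx":0,"dy":0,"dz":-0.001,"wx":0,"wy":0,"wz":0},{"grip":0.02,"dx":0,"dy":0,"dz":0,"wx":0,"wy":0,"wz":0}]'

```text
time_s: 10.7
eef_pos: [0.525, 0.2133, 0.1306]
orientation: [2.024, 0.611, 0.358]
force: [-1.2, -0.3, -0.2]
width: 0.0272
```

Emit:
carry_out --steps '[{"grip":0.02,"dx":0,"dy":0,"dz":-0.0015,"wx":0,"wy":0,"wz":0},{"grip":0.02,"dx":0,"dy":0,"dz":-0.0015,"wx":0,"wy":0,"wz":0}]'

```text
time_s: 10.9
eef_pos: [0.5254, 0.2127, 0.1305]
orientation: [2.02, 0.606, 0.36]
force: [-2.7, -0.1, 7.0]
width: 0.0273
```

```bash
python3 -c "
from h import *
s,R,f=tube()"
```

```text
t 10.9 tcp [0.5254 0.2127 0.1305] grip pt [0.5164 0.2262 0.1397] w 0.027318267600023212 F [-2.7411 -0.062   7.0241]
x [0.8329 0.5533 0.0054] z [ 0.483  -0.7223 -0.495 ] q [-0.5268  0.5551 -0.5606  1.825   1.1242  1.6669 -0.936 ]
foot [0.5176 0.2248 0.0661] axis [-0.0083  0.003   0.9999]
turn needed [0.003  0.0083 0.0137]
```

Contact is at 7 N with the foot at 66 mm, so it is on the floor. Releasing.

Emit:
carry_out --steps '[{"grip":0.03,"dx":0,"dy":0,"dz":0,"wx":0,"wy":0,"wz":0},{"grip":0.034,"dx":0,"dy":0,"dz":0,"wx":0,"wy":0,"wz":0},{"grip":0.06,"dx":0,"dy":0,"dz":0,"wx":0,"wy":0,"wz":0},{"grip":0.06,"dx":0,"dy":0,"dz":0,"wx":0,"wy":0,"wz":0},{"grip":0.06,"dx":0,"dy":0,"dz":0,"wx":0,"wy":0,"wz":0},{"grip":0.06,"dx":0,"dy":0,"dz":0,"wx":0,"wy":0,"wz":0}]'

```text
time_s: 11.5
eef_pos: [0.5252, 0.213, 0.1289]
orientation: [2.022, 0.608, 0.359]
force: [-0.4, -0.6, 0.6]
width: 0.0563
```

```bash
python3 -c "
from h import *
s,R,f=tube()"
```

```text
t 11.5 tcp [0.5252 0.213  0.1289] grip pt [0.5162 0.2265 0.1382] w 0.05631862159491068 F [-0.4193 -0.6362  0.5903]
x [0.8325 0.554  0.0045] z [ 0.4826 -0.721  -0.4972] q [-0.5268  0.5561 -0.5604  1.8255  1.1233  1.664  -0.9362]
foot [0.5172 0.2253 0.0645] axis [-0.0062  0.0013  0.9999]
turn needed [0.0013 0.0062 0.0128]
```

Emit:
carry_out --steps '[{"grip":0.06,"dx":-0.005,"dy":0.007,"dz":0.005,"wx":0,"wy":0,"wz":0},{"grip":0.06,"dx":-0.01,"dy":0.0145,"dz":0.01,"wx":0,"wy":0,"wz":0},{"grip":0.06,"dx":-0.01,"dy":0.0145,"dz":0.01,"wx":0,"wy":0,"wz":0},{"grip":0.06,"dx":-0.01,"dy":0.0145,"dz":0.01,"wx":0,"wy":0,"wz":0},{"grip":0.06,"dx":-0.01,"dy":0.0145,"dz":0.01,"wx":0,"wy":0,"wz":0},{"grip":0.06,"dx":-0.01,"dy":0.0145,"dz":0.01,"wx":0,"wy":0,"wz":0},{"grip":0.06,"dx":-0.01,"dy":0.0145,"dz":0.01,"wx":0,"wy":0,"wz":0},{"grip":0.06,"dx":-0.005,"dy":0.007,"dz":0.005,"wx":0,"wy":0,"wz":0},{"grip":0.06,"dx":0,"dy":0,"dz":0,"wx":0,"wy":0,"wz":0},{"grip":0.06,"dx":0,"dy":0,"dz":0,"wx":0,"wy":0,"wz":0}]'

```text
time_s: 12.5
eef_pos: [0.449, 0.3204, 0.2032]
orientation: [2.024, 0.612, 0.358]
force: [-0.7, 0.4, -0.4]
width: 0.0599
```

Run:
```python
from h import *
import cv2
st()
i=[arm.get_image(n)["color"][:,:,::-1].copy() for n in("top","scene")]
for C in(T,S): print("captop@floor",proj(C,np.array([.5156,.2253,.182])),"rim",proj(C,np.array([.5156,.2253,.112])))
c=lambda i,x,y:cv2.resize(i[y:y+100,x:x+66],None,fx=6,fy=6,interpolation=cv2.INTER_CUBIC)
cv2.imwrite("pics/c4.png",np.hstack([c(i[0],155,260),c(i[1],320,75)]));cv2.imwrite("pics/s4.png",i[1])
```

```text
t 12.5 tcp [0.449  0.3204 0.2032] grip pt [0.44   0.3339 0.2126] w 0.05989139573603498 F [-0.7179  0.3709 -0.3547]
x [0.8314 0.5556 0.0036] z [ 0.4828 -0.7193 -0.4994] q [-0.6926  0.5625 -0.6314  1.6504  1.021   1.8915 -0.9235]
captop@floor [176.2437 301.1982] rim [187.8573 301.2206]
captop@floor [350.9095 100.5692] rim [350.3838 127.4385]
```

View pics/c4.png

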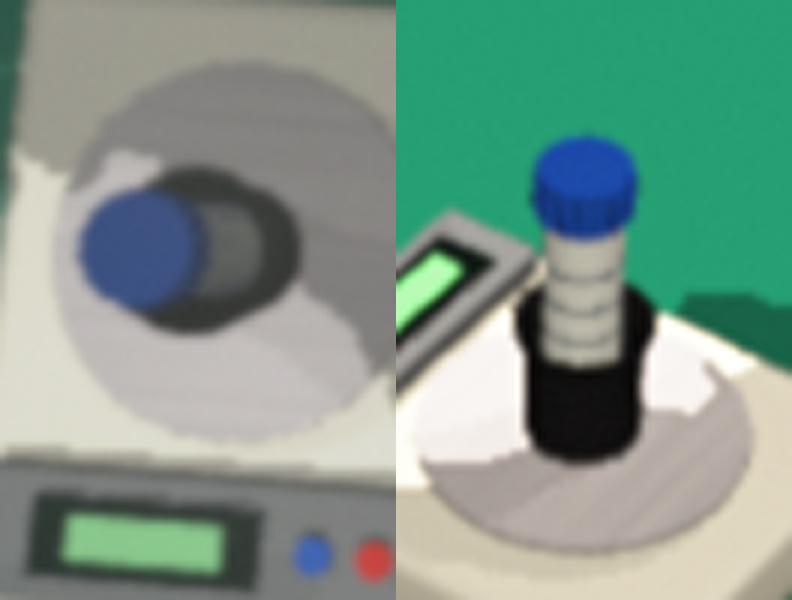

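View pics/s4.png

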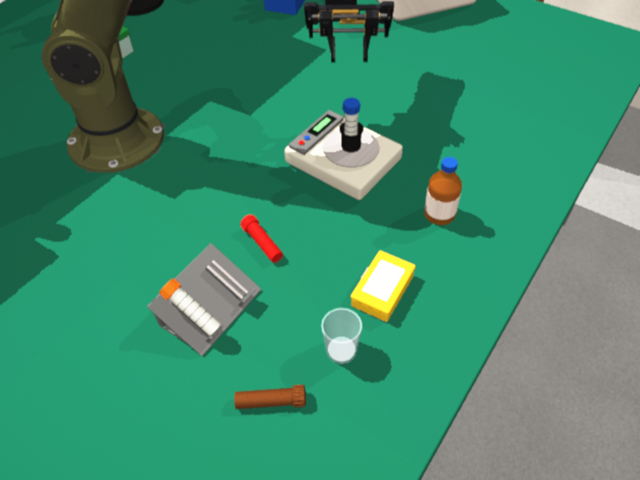

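The tube stands upright in the cup. Cap top is seen at scene (351.5,103) against (351,101) expected for a seated tube, and at top (178,301) against (176,301). The gripper is clear and everything else is where it was.

```bash
python3 -c "
from bench import arm
print(arm.hand_in())"
```

```text
the job is handed in; nothing more can be done
None
```

The blue-capped tube is standing upright, cap up, in the black cup on the balance pan, and I handed the job in at about 12.6 s of robot time.

I lifted it off the rest, turned it upright and lowered it in millimetre steps. Contact came at about 7 N with the foot at 66 mm, against a nominal 67 mm floor. I then let go and backed the gripper about 13 cm away.

- **Seating:** in both cameras the cap top lies within about 2–3 pixels of where a fully seated, upright tube should be.
- **Other items:** by eye in the last scene picture, the orange-capped tube is still in the rest and the bottle, slide box and beaker look unmoved.
- **Problems on the way:**
  - My first move call was refused because its rows lacked some keys.
  - I overshot the tube by about 1 cm before the grasp and corrected it.
  - Joint 6 came within 0.002 rad of its limit during the tilt, so I finished the turn with the tool pointing another way.

No check failed or disagreed at the end.

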